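# Check the cup clearance of a liquid-limit device with a feeler gauge

## Robot

A 6-joint arm with a two-finger parallel gripper is mounted at the origin on the work surface. World frame = base frame: x ahead of the robot, y to its left, z up, the work surface at z = 0. Lengths are in m, angles in rad, forces in N, time in s.
With the tool pointing down it reaches from about 0.35 to 0.875 m from the base axis. Payload 15.5 kg.
Tool frame: the origin (TCP) lies on the centre line of the jaws, within the pads' length; the fingertips stand 19 mm ahead of it and the grasp point (between the pads) is the TCP; z points along the fingers, y is the line along which they close (so a half turn about z gives the same grasp; the last joint's range is limited). The gripper opens to 85 mm and grips with 20 to 120 N. Pads are 22 mm wide; open, the fingers measure 114 mm over their backs; the gripper's body (76 mm by 85 mm) begins 54 mm behind the grasp point. The pads swing forward as they close: fully open they stand 13 mm farther back than shut.
Start: joints at [-1.288, 0.494, 1.345, -0, 1.302, -0.096], TCP at [0.231, -0.581, 0.25] pointing down, gripper open.
Joint ranges: [-2.91, 2.91], [-0.82, 2.16], [0.22, 2.67], [-1.22, 4.37], [0.12, 2.79], [-3.08, 3.08]. Speed limits (rad/s): [1.89, 1.89, 2.57, 3.01, 3.01, 3.01].

## Interface

Orientations are given as a rotation vector (axis times angle).
In Python, from workcell import get_obs, eyes, bot gives the robot as it stands. The module is installed in compiled form; this text tells all that it offers.
- The arm moves only by the shell command python3 -m handwheel 'ROWS' [FORCE]. ROWS is JSON, a list that holds one entry, the list of rows, each a list of 5 numbers: the finger opening in cm, from 0 to 8.54, then the shift along the tool's x, y, z in cm, then the turn about the tool's z in degrees. A call has exactly 10 rows; each row shifts and turns the commanded pose from where the row before left it, along the tool's axes as they then stand; what a row does not reach is not made up. A row lasts 1/8 s, in which the tool goes at most 62.5 mm and 10.7 degrees, less where a joint would pass 70% of its speed; a pose out of reach is approached as far as the arm can. A call is refused whole if a number of a shift passes 6.25 or a number of a turn 10.7, either way. A call with a gripper value outside its range is refused whole. The fingers move at their own pace and stop on an object; FORCE is the grip in N (left out, the last holds). Time passes only in rows, so rows that do not move let the fingers close, or fill a call up. It gives the time, the measured TCP pose, the force, the opening and the grip force at its end, in the units of the state.
- get_obs(): the state, without advancing time (a new reading comes with each control period).
- eyes.grab_frame(name): name is "scene" or "top" or "wrist"; returns a dict with "pixels" (420x560x3 uint8, blue, green, red), "vfov" (degrees; the focal length in pixels is half the picture's height over the tangent of half this angle, whatever the lens; pixels are square), "cx", "cy" (the principal point, pixels), "k1" (the pictures are not rectified: a ray, as slopes to the right and down, at radius r is drawn at 1 + k1 r^2 times it, then the intrinsics apply), "rvec" (rotation vector, rad) and "tvec" (3), from world to camera coordinates, as OpenCV has them; the wrist camera has in their place "hand_eye" (4x4, takes a point from camera to tool coordinates, whose origin is the TCP and whose axes are the flange's). Camera axes: x right, y down, z forward; pixel columns grow to the right and rows downward; lengths in m; the calibration is good to about 2 mm. A picture is of the moment at which its call begins: read the wrist's pose just before it. There is no depth.
- bot.finish_job(): hands the job in; it is judged then, once.
The state is a dict: "t": time; "joint_pos": joint angles; "qvel": joint speeds; "effort": joint torques, N m; "position": TCP position; "orientation": TCP orientation; "ft_force": force on the tool from outside, world axes, zero at the start; "torque": the same for the moment, N m; "opening": finger opening in m; "finger_force": force on a finger pad.
Only numpy, scipy, OpenCV 4.12 (cv2) and the standard library are available. Lean on these libraries where they do the work, as an engineer would, in place of code of your own. Each camera call takes 0.05 s, during which the arm holds its last target. There are 200 camera calls.

## Task

Check the clearance under the brass cup of the liquid-limit device: take the medium one of the three feeler gauges by its grip, set it down flat on the black base in front of the cup, and slide it straight in under the middle of the cup until its round tip is past the cup's lowest point and the cup rides on the blade with a light drag, the grip still clear of the cup. Let go and leave the gauge lying flat there; do not knock the cup up.

Things in the scene. Friction and masses are not known exactly. Their poses are not given: they have to be found in the camera images.
- gauge: Medium one of 3 aluminium feeler gauges (others: 5 mm thick, 22 wide; 17 thick, 48 wide), in any order, 110 mm or more apart. Flat blade 10 thick, 34 wide, 130 long, round tip at +x (away from robot within 0.3 rad), 0.19 kg. Dark upright grip 30 (x) by 12 (y), top 48 mm above underside. Origin: blade's underside under the grip's middle; tip 92 mm ahead, tail 38 mm behind; z up.
- stand: Liquid-limit device, fixed: black base 200 (x) by 130 mm (y), flat top 50 mm above bench, brass cup over its middle, hinged at +x between steel posts (tops 102 mm above bench, from 57 mm behind the origin). Origin: on the bench under the cup's middle; +x from the open front (robot side, within 0.3 rad) to the hinge; z up. The blade goes in from the front along +x.
- cup_low (a point): Lowest point of the brass cup's round underside, 7.5 mm above the base top with the cup at rest. The cup is 94 mm across the rim, 27 mm deep; its underside is flat to 10 mm radius, then rises 5 mm at radius 25, 13.5 at 38, 27 at the rim (radius 47). With the gauge in place the tip is about 12 mm past this point.
- cup (a joint): Hinge angle of the brass cup in rad: 0 hanging at its stop (7.5 mm gap), growing as its front is raised. The cup (0.22 kg) is pressed down by its weight and a light spring and falls back when freed. With the 10 mm blade lying under it, it reads about 0.04; sliding the blade in takes some 3 to 12 N once it meets the cup, about 20 mm before the lowest point.
Things that resemble listed ones, but are neither listed nor needed, are in the scene too. Leave any brown look-alike of the gauge alone.

How it is judged:
By the outcome, as a careful person would: the job done as asked, in the order asked, and still so for the second after the job is handed in, with the robot touching nothing.
It also fails if it takes over 43 s, if anything falls off the work surface, if the arm or the gripper's body presses on something with over 40 N, if the wrist force passes 120 N, or if a joint passes its speed limit or range.

## Working session

There is one attempt and no reset: what is moved stays moved. The work goes in short steps, Python scripts to look and compute and a shell command to move; the robot and the scene stay as the last step left them, time stands still between calls to the robot, and variables do not carry over. Pictures are saved under pics/ and viewed, at most 10 in all, crops included, and the job is handed in when it is done.

```bash
mkdir -p pics; cat > h.py <<'E'
import numpy as np, cv2
from scipy.spatial.transform import Rotation as R
from workcell import get_obs, eyes, bot
def cam(name):
    o=get_obs(); f=eyes.grab_frame(name); im=np.array(f["pixels"])
    fl=im.shape[0]/2/np.tan(np.radians(f["vfov"])/2)
    K=np.array([[fl,0,f["cx"]],[0,fl,f["cy"]],[0,0,1.]]); D=np.array([f["k1"],0,0,0,0.])
    if "hand_eye" in f:
        T=np.eye(4);T[:3,:3]=R.from_rotvec(o["orientation"]).as_matrix();T[:3,3]=o["position"]
        M=T@np.array(f["hand_eye"]); Rc=M[:3,:3]; C=M[:3,3]
    else:
        Rc=cv2.Rodrigues(np.array(f["rvec"],float))[0].T; C=-Rc@np.array(f["tvec"],float).ravel()
    return im,dict(K=K,D=D,Rc=Rc,C=C)
def ray(c,uv):
    p=cv2.undistortPoints(np.array(uv,float).reshape(-1,1,2),c["K"],c["D"]).reshape(-1,2)
    return np.c_[p,np.ones(len(p))]@c["Rc"].T
def onplane(c,uv,z):
    d=ray(c,uv); return c["C"]+d*((z-c["C"][2])/d[:,2])[:,None]
def proj(c,P):
    rv=cv2.Rodrigues(c["Rc"].T)[0]; return cv2.projectPoints(np.array(P,float).reshape(-1,1,3),rv,-c["Rc"].T@c["C"],c["K"],c["D"])[0].reshape(-1,2)
E
python3 - <<'E'
from h import *
import pickle
d={}
for n in("top","scene"):
    im,c=cam(n); d[n]=(im,c); cv2.imwrite(f"pics/{n}.png",im); print(n,c["C"],c["Rc"][:,2])
pickle.dump(d,open("d.pkl","wb"))
o=get_obs();print(o["position"],o["orientation"],o["opening"],o["t"])
E
```

```text
top [ 0.42144663 -0.01255065  0.95642578] [ 0.10064759 -0.00230718 -0.99491946]
scene [ 1.21165084 -0.10581944  1.27048014] [-0.50910248  0.06995932 -0.857858  ]
[ 0.23045876 -0.58064163  0.2497439 ] [-3.08461900e+00 -5.89736175e-01  1.48015772e-04] 0.08525411242060152 0.1
```

View pics/top.png

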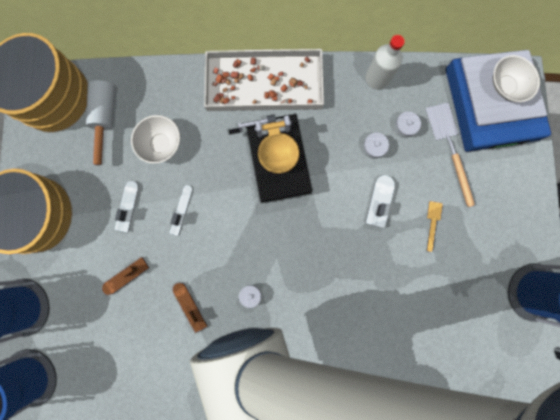

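View pics/scene.png

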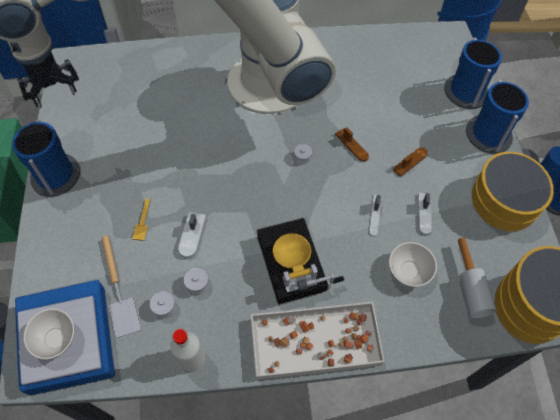

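The top view shows three aluminium gauges with dark grips at (127,206), (181,210) and (381,200), and brown look-alikes at (126,276) and (190,307). The stand is at (279,158) with its front edge near (285,197). By eye, (181,210) is the narrow gauge, (381,200) the wide one and (127,206) the medium one. I'll measure the widths and confirm in a crop.

```bash
python3 - <<'E'
from h import *
import pickle
d=pickle.load(open("d.pkl","rb")); im,c=d["top"]
g=cv2.cvtColor(im,cv2.COLOR_BGR2GRAY)
for (u,v),zt in (((127,206),.010),((181,210),.005),((381,200),.017)):
    m=(g>195).astype(np.uint8); x0,y0=u-30,v-40
    s=m[y0:y0+80,x0:x0+60]; s=cv2.morphologyEx(s,cv2.MORPH_CLOSE,np.ones((5,5)))
    n,l,st,ce=cv2.connectedComponentsWithStats(s); k=1+np.argmax(st[1:,4])
    pts=np.argwhere(l==k)[:,::-1]+[x0,y0]
    P=onplane(c,pts,zt)[:,:2].astype(np.float32)
    (cx,cy),wh,a=cv2.minAreaRect(P)
    bx=cv2.boxPoints(((cx,cy),wh,a)); e=[bx[1]-bx[0],bx[2]-bx[1]]; L=max(e,key=np.linalg.norm); L=L*np.sign(L[0])
    dk=np.argwhere(g[y0:y0+80,x0:x0+60]<70)[:,::-1]+[x0,y0]
    G=onplane(c,dk,.03)
    print((u,v),"ctr",np.round([cx,cy],4),"size",np.round(wh,4),"yaw",np.arctan2(L[1],L[0]).round(3),"dark n",len(dk),dk.min(0),dk.max(0),G.mean(0).round(3))
# stand base
m=(g<60).astype(np.uint8); s=np.zeros_like(m); s[105:210,235:325]=m[105:210,235:325]
n,l,st,ce=cv2.connectedComponentsWithStats(s);k=1+np.argmax(st[1:,4]); cs,_=cv2.findContours((l==k).astype(np.uint8),cv2.RETR_EXTERNAL,cv2.CHAIN_APPROX_NONE)
h=cv2.convexHull(np.vstack(cs)); P=onplane(c,h.reshape(-1,2),.05)[:,:2].astype(np.float32)
r=cv2.minAreaRect(P); print(r, cv2.boxPoints(r).round(4).tolist())
hs=cv2.cvtColor(im,cv2.COLOR_BGR2HSV); b=cv2.inRange(hs,(15,110,90),(35,255,255)); b[:, :255]=0;b[:,305:]=0;b[:130]=0;b[178:]=0
q=np.argwhere(b>0)[:,::-1]; print("brass",q.min(0),q.max(0)); Pb=onplane(c,q,.0845); print(cv2.minEnclosingCircle(Pb[:,:2].astype(np.float32)))
a=cv2.resize(im[170:245,95:225],None,fx=4,fy=4,interpolation=cv2.INTER_CUBIC); bb=cv2.resize(im[165:240,350:420],None,fx=4,fy=4,interpolation=cv2.INTER_CUBIC)
e=cv2.resize(im[105:210,230:330],None,fx=5,fy=5,interpolation=cv2.INTER_CUBIC)
o=np.zeros((600,800,3),np.uint8);o[:300,:520]=a;o[:300,520:800]=bb; e=cv2.resize(e,(285,300)); o[300:,:285]=e; cv2.imwrite("pics/crop1.png",o)
E
```

```text
(127, 206) ctr [0.5628 0.3757] size [0.0321 0.0697] yaw -0.209 dark n 49 [119 211] [125 220] [0.509 0.382 0.03 ]
(181, 210) ctr [0.5516 0.235 ] size [0.0224 0.0722] yaw -0.282 dark n 32 [175 215] [179 224] [0.498 0.244 0.03 ]
(381, 200) ctr [ 0.5409 -0.2598] size [0.047  0.1291] yaw -0.268 dark n 9 [378 207] [379 214] [ 0.513 -0.249  0.03 ]
((0.6421883702278137, -0.00685448944568634), (0.19927722215652466, 0.12674321234226227), 10.998773574829102) [[0.5322999954223633, 0.03629999980330467], [0.5565000176429749, -0.08810000121593475], [0.7520999908447266, -0.05009999871253967], [0.7279000282287598, 0.07440000027418137]]
brass [258 130] [299 173]
((0.6508560180664062, -0.002327257301658392), 0.053400665521621704)
```

View pics/crop1.png

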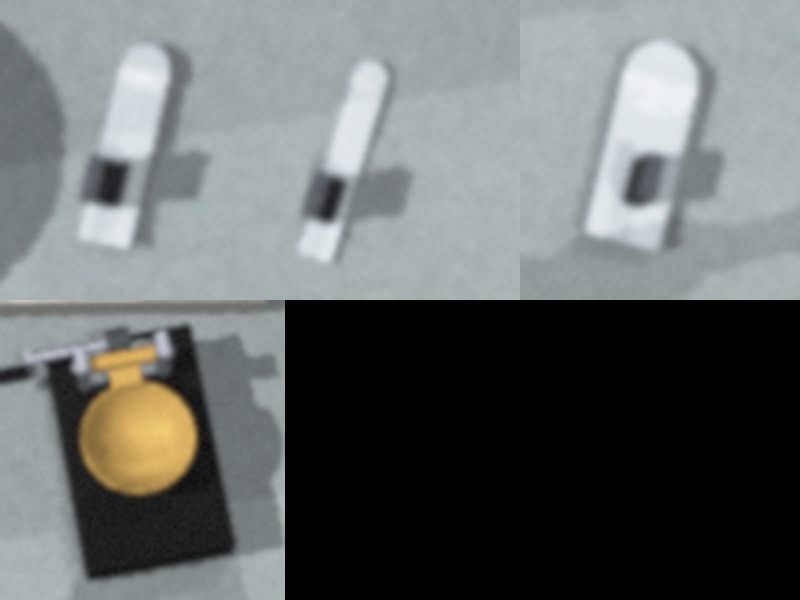

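The crop shows the medium gauge at left: tip at top-view (132,181), tail (122,231), width 32–34 mm. The narrow gauge (22 mm) is in the middle and the wide one (47 mm) at right. So (127,206) is the one to take. The stand is at about (0.642, -0.007) with yaw 0.192, and its cup is centred as expected. Next I'll work out the gauge pose.

```bash
cat >> h.py <<'E'
def delta(x,y,z,yaw):
    "shift in the present tool axes (cm) and turn (deg) to reach a tool-down pose"
    o=get_obs(); Rt=R.from_rotvec(o["orientation"]).as_matrix(); p=np.array(o["position"])
    yn=np.arctan2(Rt[1,0],Rt[0,0]); s=(np.array([x,y,z])-p)@Rt*100
    print("t",round(o["t"],2),"pos",p.round(4),"yaw",yn.round(4),"tool z",Rt[:,2].round(3),"shift cm",s.round(2),"turn deg",np.degrees(-(yaw-yn)).round(2))
E
python3 - <<'E'
from h import *
import pickle
d=pickle.load(open("d.pkl","rb")); im,c=d["top"]
g=cv2.cvtColor(im,cv2.COLOR_BGR2GRAY)
x0,y0=105,172; s=g[y0:240,x0:145]
for th in(185,195):
    m=(s>th).astype(np.uint8); n,l,st,ce=cv2.connectedComponentsWithStats(m)
    pts=np.vstack([np.argwhere(l==k)[:,::-1] for k in range(1,n) if st[k,4]>25])+[x0,y0]
    P=onplane(c,pts,.010)[:,:2].astype(np.float32); (a,b),wh,an=cv2.minAreaRect(P)
    bx=cv2.boxPoints(((a,b),wh,an)); e=[bx[1]-bx[0],bx[2]-bx[1]]; L=max(e,key=np.linalg.norm); L=L*np.sign(L[0]); yaw=np.arctan2(L[1],L[0])
    mid=np.array([a,b]); u=np.array([np.cos(yaw),np.sin(yaw)]); print(th,mid,np.round(wh,4),yaw,"origin",mid-u*.027)
y=yaw;q=mid-u*.027
delta(q[0],q[1],.2,y)
E
```

```text
185 [0.53538197 0.38138747] [0.0356 0.1297] -0.22717045 origin [0.50907567 0.38746845]
195 [0.53541231 0.38216141] [0.0336 0.126 ] -0.20703885 origin [0.50898893 0.38771161]
t 0.1 pos [ 0.2305 -0.5806  0.2497] yaw 0.3778 tool z [-0.     0.001 -1.   ] shift cm [ 61.61 -79.73   5.07] turn deg 33.51
```

```bash
python3 -m handwheel '[[[8.5,3.08,-3.99,0,0],[8.5,3.08,-3.99,0,0],[8.5,3.08,-3.99,0,0],[8.5,3.08,-3.99,0,0],[8.5,3.08,-3.99,0,0],[8.5,3.08,-3.99,0,0],[8.5,3.08,-3.99,0,0],[8.5,3.08,-3.99,0,0],[8.5,3.08,-3.99,0,0],[8.5,3.08,-3.99,0,0]]]' 40 && python3 -m handwheel '[[[8.5,3.08,-3.99,0,0],[8.5,3.08,-3.99,0,0],[8.5,3.08,-3.99,0,0],[8.5,3.08,-3.99,0,0],[8.5,3.08,-3.99,0,0],[8.5,3.08,-3.99,0,8.5],[8.5,4.90,-3.50,0,8.5],[8.5,4.5,-3.8,0,8.5],[8.5,0,0,0,8.4],[8.5,0,0,0,0]]]'
python3 -c "
from h import *
delta(.509,.3876,.15,-.215)
im,c=cam('wrist');cv2.imwrite('pics/w1.png',im);print(c['C'],proj(c,[[.509,.3876,.048]]))"
```

```text
t: 1.35
position: [0.3697, -0.0949, 0.2503]
orientation: [3.086, 0.589, 0.0]
ft_force: [2.0, 0.7, -0.2]
opening: 0.0852
finger_force: 0.0
t: 2.6
position: [0.5344, 0.2811, 0.2496]
orientation: [3.123, -0.333, -0.002]
ft_force: [-0.6, 0.0, -0.8]
opening: 0.0849
finger_force: 0.0
t 2.6 pos [0.5344 0.2811 0.2496] yaw -0.2126 tool z [-0.001 -0.001 -1.   ] shift cm [-4.72 -9.88  9.96] turn deg 0.13
[0.60078924 0.26602527 0.37341324] [[187.71868725 237.28988534]]
```

View pics/w1.png

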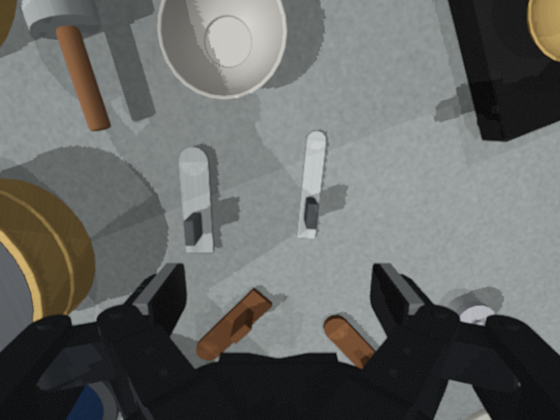

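The wrist view shows the medium gauge with its tip at about (193,150), tail (200,252) and grip (193,228). The narrow gauge is at (313,185). I'll measure again from this view.

```bash
cat > gm.py <<'E'
from h import *
def gauge(im,c,box,th,zt,name=None):
    x0,y0,x1,y1=box; g=cv2.cvtColor(im,cv2.COLOR_BGR2GRAY); s=g[y0:y1,x0:x1]
    m=(s>th).astype(np.uint8); n,l,st,ce=cv2.connectedComponentsWithStats(m)
    pts=np.vstack([np.argwhere(l==k)[:,::-1] for k in range(1,n) if st[k,4]>60])+[x0,y0]
    P=onplane(c,pts,zt)[:,:2].astype(np.float32); (a,b),wh,an=cv2.minAreaRect(P)
    bx=cv2.boxPoints(((a,b),wh,an)); e=[bx[1]-bx[0],bx[2]-bx[1]]; L=max(e,key=np.linalg.norm); L=L*np.sign(L[0]); yaw=np.arctan2(L[1],L[0])
    u=np.array([np.cos(yaw),np.sin(yaw)]); q=np.array([a,b])-u*.027
    print("th",th,"size",np.round(wh,4),"yaw",yaw.round(4),"origin",q.round(4)); return q,yaw
E
python3 - <<'E'
from gm import *
im,c=cam("wrist"); g=cv2.cvtColor(im,cv2.COLOR_BGR2GRAY); print(g[160:250:10,170:224:4])
for th in(170,180,190):
    try: q,y=gauge(im,c,(165,135,230,262),th,.010)
    except Exception as e: print(e)
delta(q[0],q[1],.15,y)
E
```

```text
[[133 130 136 163 160 163 162 165 164 150  89  87 128 131]
 [134 133 135 170 187 182 177 182 168 164  83  88 122 131]
 [128 132 130 164 160 163 166 162 163 164  77  91 112 129]
 [131 126 126 162 160 161 164 161 162 162  81  88 113 134]
 [131 130 130 158 167 170 172 170 173 172  97  99 112  98]
 [137 139 137 153 172 169 162 142 125 124 105  95  96  98]
 [142 139 137 132  64  67  52  47 118 124 109  98  96  95]
 [133 136 133 136  87  85  52  44  99 125 124  97  97 140]
 [138 137 137 141  85  81  56 130 169 174 172  92  92 134]]
th 170 size [0.0316 0.1117] yaw -0.2077 origin [0.5056 0.3869]
th 180 size [0.0129 0.0116] yaw 1.3585 origin [0.5759 0.3529]
need at least one array to concatenate
t 2.7 pos [0.5342 0.2806 0.2502] yaw -0.2105 tool z [-0.001 -0.    -1.   ] shift cm [ 2.58 -7.94 10.01] turn deg -89.89
```

```bash
python3 - <<'E'
from gm import *
im,c=cam("wrist")
for th in(146,150,155): q,y=gauge(im,c,(165,140,230,262),th,.010)
print(proj(c,[[q[0],q[1],.048]]))
# grip: dark
g=cv2.cvtColor(im,cv2.COLOR_BGR2GRAY)[205:255,175:212]; k=np.argwhere(g<92)[:,::-1]+[175,205]; k=k[k[:,0]<207]; print(k.min(0),k.max(0))
P=onplane(c,k,.03);print(P.mean(0),cv2.minAreaRect(P[:,:2].astype(np.float32)))
print("pred corners", proj(c,[[*(q+np.array([[np.cos(y),-np.sin(y)],[np.sin(y),np.cos(y)]])@[a*.015,b*.006]),z] for z in(.010,.048) for a in(1,-1) for b in(1,-1)]).round(0).tolist())
delta(q[0],q[1],.10,y)
E
```

```text
th 146 size [0.0345 0.1291] yaw -0.2116 origin [0.5127 0.3858]
th 150 size [0.0341 0.1291] yaw -0.2106 origin [0.5127 0.3858]
th 155 size [0.0335 0.1281] yaw -0.2021 origin [0.5122 0.386 ]
[[187.86781794 233.90011936]]
[184 212] [201 244]
[0.51315631 0.3851973  0.03      ] ((0.513007640838623, 0.3853601813316345), (0.019810933619737625, 0.03985593467950821), 74.23368835449219)
pred corners [[191.0, 212.0], [200.0, 212.0], [193.0, 235.0], [202.0, 235.0], [181.0, 221.0], [192.0, 221.0], [184.0, 247.0], [194.0, 247.0]]
t 2.75 pos [0.5342 0.2805 0.2503] yaw -0.211 tool z [-0. -0. -1.] shift cm [-4.36 -9.85 15.03] turn deg -0.51
```

```bash
python3 -m handwheel '[[[8.5,-1.45,-3.28,2,0],[8.5,-1.45,-3.28,2,0],[8.5,-1.46,-3.29,2,0],[8.5,0,0,3,0],[8.5,0,0,3,0],[8.5,0,0,3,0],[8.5,0,0,2.5,0],[8.5,0,0,1.5,0],[8.5,0,0,0,0],[8.5,0,0,0,0]]]'
python3 -c "
from h import *
delta(.5125,.3858,.034,-.209)
im,c=cam('wrist');cv2.imwrite('pics/w2.png',im);print(proj(c,[[.5125,.3858,.048]]))"
```

```text
t: 4.0
position: [0.5134, 0.3867, 0.0613]
orientation: [-3.123, 0.335, -0.002]
ft_force: [0.9, 0.5, 0.2]
opening: 0.0849
finger_force: 0.0
t 4.0 pos [0.5134 0.3867 0.0613] yaw -0.2136 tool z [ 0.001  0.001 -1.   ] shift cm [-0.08  0.11  2.73] turn deg -0.26
[[278.15867293 276.88137004]]
```

View pics/w2.png

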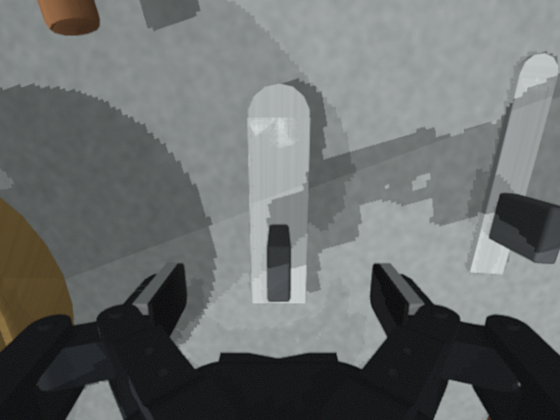

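The wrist view shows the gauge centred between the open fingers, with the grip at about (279,265) and the blade parallel to the tool. Now I go down and close.

```bash
python3 -m handwheel '[[[8.5,-0.05,0.05,1.4,0],[8.5,0,0,1.3,0],[8.5,0,0,0,0],[3,0,0,0,0],[0.5,0,0,0,0],[0.5,0,0,0,0],[0.5,0,0,0,0],[0.5,0,0,0,0],[0.5,0,0,0,0],[0.5,0,0,0,0]]]' 60
python3 -c "
from h import *
delta(.5125,.3858,.034,-.209); print(get_obs()['ft_force'])"
```

```text
t: 5.3
position: [0.5124, 0.3862, 0.0335]
orientation: [-3.123, 0.335, -0.0]
ft_force: [-1.6, -0.0, 5.7]
opening: 0.0113
finger_force: 59.3
t 5.3 pos [0.5124 0.3862 0.0335] yaw -0.2138 tool z [ 0.  0. -1.] shift cm [ 0.01  0.04 -0.05] turn deg -0.28
[-1.60273698 -0.02043655  5.67578937]
```

```bash
python3 -m handwheel '[[[0.5,0,0,-3,0],[0.5,0,0,-5,0],[0.5,0,0,-5,0],[0.5,0.89,4.58,0,0],[0.5,0.89,4.58,0,0],[0.5,0.89,4.58,0,0],[0.5,0.89,4.58,0,0],[0.5,0.89,4.58,0,0],[0.5,0.89,4.58,0,0],[0.5,0.89,4.58,0,0]]]' 80 && python3 -m handwheel '[[[0.5,0.89,4.58,0,0],[0.5,0.89,4.58,0,0],[0.5,0,0,0,-5.8],[0.5,0,0,0,-5.8],[0.5,0,0,0,-5.8],[0.5,0,0,0,-5.8],[0.5,0,0,0,0],[0.5,0,0,0,0],[0.5,0,0,0,0],[0.5,0,0,0,0]]]'
python3 - <<'E'
from h import *
u=np.array([np.cos(.192),np.sin(.192)]); q=np.array([.642,-.007])-u*.142
delta(*q,.165,.192)
import pickle
d={}
for n in("wrist","top","scene"): d[n]=cam(n)
pickle.dump(d,open("d2.pkl","wb"))
cv2.imwrite("pics/w3.png",d["wrist"][0])
cv2.imwrite("pics/ts3.png",np.hstack([cv2.resize(d["top"][0][90:240,220:350],(390,450)),cv2.resize(d["scene"][0][170:320,230:360],(390,450))]))
E
```

```text
t: 6.55
position: [0.5049, 0.0581, 0.1632]
orientation: [3.124, -0.335, -0.0]
ft_force: [0.0, -0.3, -2.5]
opening: 0.0112
finger_force: 78.3
t: 7.8
position: [0.5031, -0.0337, 0.1633]
orientation: [-3.127, -0.299, 0.0]
ft_force: [-0.0, 0.4, -1.5]
opening: 0.0108
finger_force: 78.5
t 7.8 pos [ 0.5031 -0.0337  0.1633] yaw 0.1903 tool z [-0.  0. -1.] shift cm [-0.06  0.03 -0.17] turn deg -0.1
```

View pics/w3.png

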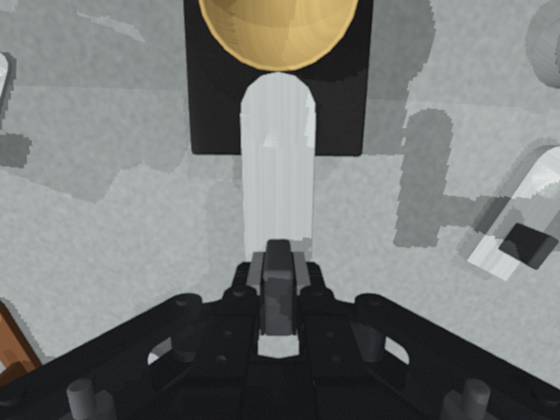

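View pics/ts3.png

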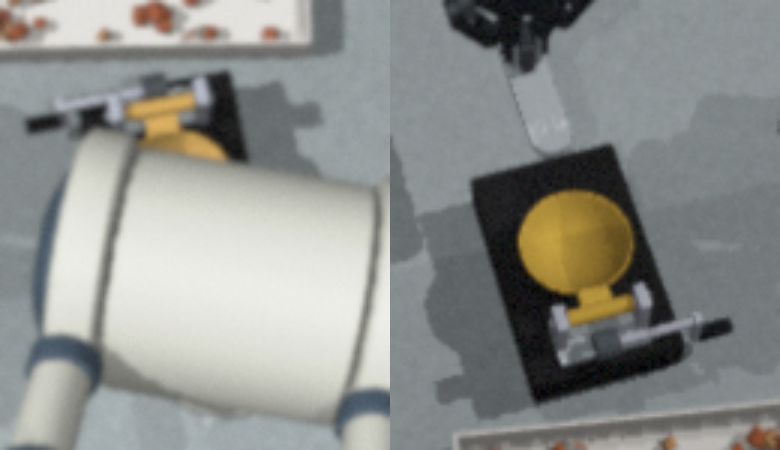

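The wrist view shows the gauge held straight with its tip at (278,72). The base's front corners are at (192,154) and (362,155), and the cup rim's front is at (280,70). I'll measure where the base and blade sit relative to the TCP.

```bash
python3 - <<'E'
from h import *
import pickle
d=pickle.load(open("d2.pkl","rb")); im,c=d["wrist"]; g=cv2.cvtColor(im,cv2.COLOR_BGR2GRAY).astype(int)
T=np.array([.5031,-.0337]);y=.1903;u=np.array([np.cos(y),np.sin(y)]);v=np.array([-u[1],u[0]])
def fr(P): P=P[:,:2]-T; return np.c_[P@u,P@v]
# base side edges & front edge (dark/bright)
L=[];Rr=[];F=[];BL=[];BR=[]
for r in range(85,148,4):
    row=g[r]; L.append((np.where(row[170:230]<70)[0][0]+169.5,r)); Rr.append((np.where(row[330:390]<50)[0][-1]+330.5,r))
for col in list(range(200,235,4))+list(range(325,358,4)):
    F.append((col,np.where(g[120:175,col]<70)[0][-1]+120.5))
for r in range(115,150,4):
    k=np.where(g[r,225:335]>120)[0]+225; BL.append((k[0]-.5,r)); BR.append((k[-1]+.5,r))
def line(p,z,ax):
    q=fr(onplane(c,p,z)); k=np.polyfit(q[:,ax],q[:,1-ax],1); return k,np.std(q[:,1-ax]-np.polyval(k,q[:,ax]))
for n,p,z,ax in(("left",L,.05,0),("right",Rr,.05,0),("front",F,.05,1),("bladeL",BL,.1633-.0235,0),("bladeR",BR,.1633-.0235,0)):
    k,s=line(p,z,ax); print(n,"slope",k[0].round(4),"at0",k[1].round(4),"at.14",np.polyval(k,.142).round(4),"sd",s.round(5))
tp=fr(onplane(c,[(278,72.5)],.1633-.0235)); print("tip",tp)
# cup rim from scene
im,c2=d["scene"]; hs=cv2.cvtColor(im,cv2.COLOR_BGR2HSV); b=cv2.inRange(hs,(15,110,90),(35,255,255)); m=np.zeros_like(b); m[225:268,268:314]=b[225:268,268:314]
q=np.argwhere(m>0)[:,::-1]; h=cv2.convexHull(q.astype(np.float32).reshape(-1,1,2)).reshape(-1,2); P=fr(onplane(c2,h,.0845)); print("cup",q.min(0),q.max(0),cv2.minEnclosingCircle(P.astype(np.float32)),P.min(0),P.max(0))
im,c2=d["wrist"]; hs=cv2.cvtColor(im,cv2.COLOR_BGR2HSV); b=cv2.inRange(hs,(15,80,80),(35,255,255)); e=[]
for r in range(5,72,5):
    k=np.where(b[r,180:380]>0)[0]+180
    if len(k): e+=[(k[0]-.5,r),(k[-1]+.5,r)]
P=fr(onplane(c2,e,.0845)); A=np.c_[2*P,np.ones(len(P))]; s=np.linalg.lstsq(A,(P**2).sum(1),rcond=None)[0]; print("cup circle",s[:2],np.sqrt(s[2]+s[:2]@s[:2]))
E
```

```text
left slope -0.0064 at0 0.0639 at.14 0.063 sd 0.00021
right slope -0.0194 at0 -0.0625 at.14 -0.0652 sd 0.00019
front slope 0.0126 at0 0.0495 at.14 0.0513 sd 0.00022
bladeL slope 0.0011 at0 0.016 at.14 0.0161 sd 0.00013
bladeR slope -0.0121 at0 -0.0173 at.14 -0.019 sd 0.00011
tip [[ 0.09183889 -0.00117091]]
cup [273 233] [310 267] ((0.15231551229953766, -0.0012927838834002614), 0.05059385299682617) [ 0.10222264 -0.04687638] [0.20084177 0.04644727]
cup circle [ 0.1485457  -0.00100252] 0.04702245414527508
```

```bash
python3 -m handwheel '[[[0.5,0,0,2,0.3],[0.5,0,0,2,0],[0.5,0,0,2,0],[0.5,0,0,1,0],[0.5,0,0,0.5,0],[0.5,0,0,0.2,0],[0.5,0,0,0.1,0],[0.5,0,0,0,0],[0.5,0,0,0,0],[0.5,0,0,0,0]]]'
python3 -c "
from h import *
o=get_obs();print(o['ft_force'],o['torque']);delta(.5031,-.0337,.0835,.184)"
```

```text
t: 9.2
position: [0.5032, -0.0337, 0.0854]
orientation: [3.128, 0.291, 0.0]
ft_force: [-0.3, -0.3, -2.1]
opening: 0.0108
finger_force: 78.6
[-0.33623676 -0.25125179 -2.07973184] [-0.02650246  0.06486994 -0.03700123]
t 9.2 pos [ 0.5032 -0.0337  0.0854] yaw 0.1858 tool z [ 0. -0. -1.] shift cm [-0.01 -0.    0.19] turn deg 0.1
```

```bash
python3 -m handwheel '[[[0.5,0,0,0.05,0],[0.5,0,0,0.05,0],[0.5,0,0,0.05,0],[0.5,0,0,0.03,0],[0.5,0,0,0,0],[0.5,0,0,0,0],[0.5,0,0,0,0],[0.5,0,0,0,0],[0.5,0,0,0,0],[0.5,0,0,0,0]]]'
python3 -c "
from h import *
o=get_obs();print(o['ft_force'],o['torque']);delta(.5031,-.0337,.0835,.184)"
```

```text
t: 10.45
position: [0.5031, -0.0337, 0.0835]
orientation: [-3.128, -0.291, 0.0]
ft_force: [-2.5, 0.5, 4.3]
opening: 0.0109
finger_force: 79.2
[-2.52741999  0.51256786  4.32295662] [-1.64984761e-04  3.27925461e-01  9.67152105e-03]
t 10.45 pos [ 0.5031 -0.0337  0.0835] yaw 0.1858 tool z [-0.  0. -1.] shift cm [ 0.  0. -0.] turn deg 0.1
```

```bash
python3 -m handwheel '[[[0.5,0.5,0,0,0],[0.5,0.5,0,0,0],[0.5,0.5,0,0,0],[0.5,0.5,0,0,0],[0.5,0.5,0,0,0],[0.5,0.4,0,0,0],[0.5,0.4,0,0,0],[0.5,0.3,0,0,0],[0.5,0,0,0,0],[0.5,0,0,0,0]]]'
python3 -c "
from h import *
o=get_obs();print(o['ft_force'],o['torque']);u=np.array([np.cos(.1858),np.sin(.1858)]);delta(*(np.array([.5031,-.0337])+.069*u),.0835,.1858)
d={n:cam(n) for n in('scene','wrist')}
cv2.imwrite('pics/m4.png',np.hstack([cv2.resize(d['scene'][0][150:320,220:360],(350,425)),cv2.resize(d['wrist'][0],(440,330))[:, :440] if 0 else cv2.copyMakeBorder(cv2.resize(d['wrist'][0],(440,330)),0,95,0,0,0)]))"
```

```text
t: 11.7
position: [0.5384, -0.027, 0.0836]
orientation: [-3.128, -0.291, 0.0]
ft_force: [-3.6, 0.6, 6.2]
opening: 0.011
finger_force: 79.8
[-3.64921945  0.64532338  6.22607148] [0.01626492 0.52553796 0.00971299]
t 11.7 pos [ 0.5384 -0.027   0.0836] yaw 0.1858 tool z [-0.  0. -1.] shift cm [3.3  0.01 0.  ] turn deg 0.0
```

View pics/m4.png

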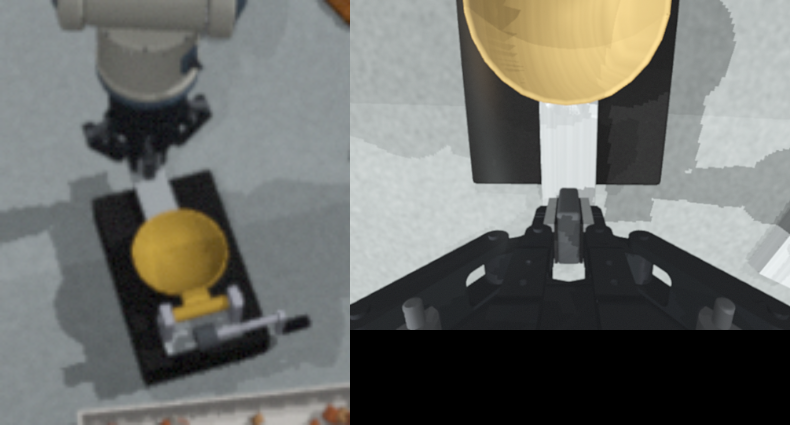

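The scene and wrist views show the blade lying on the base, passing under the middle of the cup rim at about wrist (568,102). I'll slide in the last 33 mm slowly.

```bash
python3 -m handwheel '[[[0.5,0.25,0,0,0],[0.5,0.25,0,0,0],[0.5,0.25,0,0,0],[0.5,0.25,0,0,0],[0.5,0.25,0,0,0],[0.5,0.25,0,0,0],[0.5,0.25,0,0,0],[0.5,0.25,0,0,0],[0.5,0,0,0,0],[0.5,0,0,0,0]]]'
python3 -c "
from h import *
o=get_obs();print(o['ft_force'],o['torque']);u=np.array([np.cos(.1858),np.sin(.1858)]);delta(*(np.array([.5031,-.0337])+.069*u),.0835,.1858)"
```

```text
t: 13.05
position: [0.5556, -0.0233, 0.0836]
orientation: [-3.127, -0.292, 0.008]
ft_force: [-19.3, -3.1, 21.2]
opening: 0.0109
finger_force: 82.0
[-19.33440405  -3.13837435  21.21978309] [-0.49409726  2.56617444  0.05216083]
t 13.05 pos [ 0.5556 -0.0233  0.0836] yaw 0.1861 tool z [-0.005  0.    -1.   ] shift cm [ 1.55  0.05 -0.  ] turn deg 0.02
```

```bash
python3 -m handwheel '[[[0.5,0,0,-0.03,0],[0.5,0,0,-0.03,0],[0.5,0,0,0,0],[0.5,0,0,0,0],[0.5,0,0,0,0],[0.5,0,0,0,0],[0.5,0,0,0,0],[0.5,0,0,0,0],[0.5,0,0,0,0],[0.5,0,0,0,0]]]'
python3 -c "
from h import *
o=get_obs();print(o['ft_force'],o['torque']);u=np.array([np.cos(.1858),np.sin(.1858)]);delta(*(np.array([.5031,-.0337])+.069*u),.0835,.1858)"
```

```text
t: 14.3
position: [0.5565, -0.0233, 0.0837]
orientation: [-3.127, -0.292, 0.005]
ft_force: [-10.7, -0.9, 6.0]
opening: 0.0109
finger_force: 79.5
[-10.72300455  -0.85958994   5.95813883] [-0.21662562  1.4636656  -0.00385317]
t 14.3 pos [ 0.5565 -0.0233  0.0837] yaw 0.1859 tool z [-0.003  0.    -1.   ] shift cm [1.46 0.04 0.02] turn deg 0.01
```

```bash
python3 -m handwheel '[[[0.5,0.15,0,-0.01,0],[0.5,0.15,0.02,-0.01,0],[0.5,0.15,0.02,-0.01,0],[0.5,0.15,0,0,0],[0.5,0.15,0,0,0],[0.5,0.15,0,0,0],[0.5,0.15,0,0,0],[0.5,0,0,0,0],[0.5,0,0,0,0],[0.5,0,0,0,0]]]'
python3 -c "
from h import *
o=get_obs();print(o['ft_force'],o['torque']);u=np.array([np.cos(.1858),np.sin(.1858)]);delta(*(np.array([.5031,-.0337])+.069*u),.0835,.1858)
im,c=cam('wrist');hs=cv2.cvtColor(im,cv2.COLOR_BGR2HSV);b=cv2.inRange(hs,(15,80,80),(35,255,255));k=np.argwhere(b[:,240:320]>0);print('rim low row',k[:,0].max())
P=proj(c,[[*(np.array([.5031,-.0337])+(.1488-.047)*u),z] for z in(.0845,.0875)]);print('pred rim front at rest / raised 3mm',P)"
```

```text
t: 15.55
position: [0.5667, -0.0217, 0.0838]
orientation: [-3.127, -0.292, 0.006]
ft_force: [-10.2, -1.5, 4.3]
opening: 0.0108
finger_force: 79.3
[-10.18265028  -1.50036682   4.27980138] [-0.25072311  1.52259131  0.01058633]
t 15.55 pos [ 0.5667 -0.0217  0.0838] yaw 0.1859 tool z [-0.004  0.    -1.   ] shift cm [0.42 0.   0.03] turn deg 0.01
rim low row 209
pred rim front at rest / raised 3mm [[275.07504596 207.1869232 ]
 [275.00663905 209.03063934]]
```

```bash
python3 -m handwheel '[[[0.5,0.15,0,0,0],[0.5,0.15,0,0,0],[0.5,0.12,0,0,0],[0.5,0,0,0,0],[0.5,0,0,0,0],[0.5,0,0,0,0],[0.5,0,0,0,0],[0.5,0,0,0,0],[0.5,0,0,0,0],[0.5,0,0,0,0]]]'
python3 -c "
from h import *
o=get_obs();print(o['ft_force'],o['torque']);u=np.array([np.cos(.1858),np.sin(.1858)]);delta(*(np.array([.5031,-.0337])+.069*u),.0835,.1858)"
```

```text
t: 16.85
position: [0.571, -0.021, 0.0838]
orientation: [-3.127, -0.291, 0.006]
ft_force: [-9.5, -0.7, 3.0]
opening: 0.0109
finger_force: 79.3
[-9.54265798 -0.7318012   2.95206875] [-0.27050235  1.43760895  0.04717571]
t 16.85 pos [ 0.571  -0.021   0.0838] yaw 0.1859 tool z [-0.004  0.    -1.   ] shift cm [-0.   -0.    0.03] turn deg 0.0
```

```bash
python3 -m handwheel '[[[0.5,-0.12,0,0,0],[0.5,0,0,0,0],[2,0,0,0,0],[4,0,0,0,0],[5,0,0,0,0],[5,0,0,0,0],[5,0,0,0,0],[5,0,0,0,0],[5,0,0,0,0],[5,0,0,0,0]]]' 20
python3 -c "
from h import *
o=get_obs();print(o['ft_force'],o['opening']);delta(.571,-.021,.0838,.1858)"
```

```text
t: 18.1
position: [0.5715, -0.0213, 0.0844]
orientation: [3.128, 0.291, 0.0]
ft_force: [-0.3, 0.2, -0.3]
opening: 0.0503
finger_force: 0.0
[-0.28236849  0.18950411 -0.30872762] 0.050261116249466394
t 18.1 pos [ 0.5715 -0.0213  0.0844] yaw 0.1858 tool z [ 0. -0. -1.] shift cm [-0.04 -0.04  0.06] turn deg 0.0
```

Released with no contact force. Next I lift, back away and look.

```bash
python3 -m handwheel '[[[5,0,0,-1,0],[5,0,0,-3,0],[5,0,0,-5,0],[5,0,0,-5,0],[5,-2,3,-3,0],[5,-2,5,0,0],[5,-2,5,0,0],[5,0,5,0,0],[5,0,0,0,0],[5,0,0,0,0]]]'
python3 - <<'E'
from h import *
d={n:cam(n) for n in("scene","top","wrist")}
import pickle; pickle.dump(d,open("d3.pkl","wb"))
cv2.imwrite("pics/f5.png",np.hstack([cv2.resize(d["scene"][0][180:300,240:350],(400,436)),cv2.resize(d["wrist"][0],(400,300)) if 0 else cv2.copyMakeBorder(cv2.resize(d["wrist"][0],(400,300)),0,136,0,0,0)]))
E
```

```text
t: 19.35
position: [0.5455, -0.209, 0.2547]
orientation: [-3.128, -0.291, 0.0]
ft_force: [0.5, 0.8, -0.5]
opening: 0.0505
finger_force: 0.0
```

View pics/f5.png

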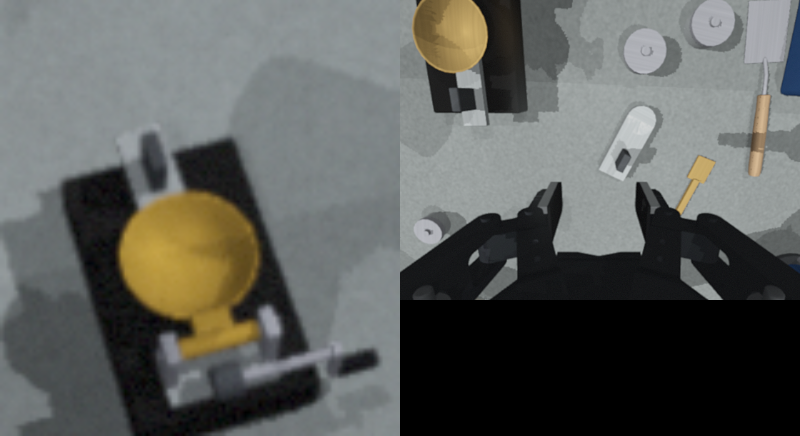

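The gauge lies flat under the middle of the cup, with its grip clear of the rim and its tail just past the base's front edge at wrist-crop (475,124). One numeric check of the depth before I hand in.

```bash
python3 - <<'E'
from h import *
import pickle
d=pickle.load(open("d3.pkl","rb")); im,c=d["wrist"]; g=cv2.cvtColor(im,cv2.COLOR_BGR2GRAY)
u=np.array([np.cos(.1858),np.sin(.1858)]);v=np.array([-u[1],u[0]]); T=np.array([.5031,-.0337])
s=g[140:185,70:130]; n,l,st,ce=cv2.connectedComponentsWithStats((s>185).astype(np.uint8)); print(st.tolist())
k=1+np.argmax(st[1:,4]); p=np.argwhere(l==k)[:,::-1]+[70,140]
P=onplane(c,p,.06)[:,:2]-T; X=P@u; print("tail x",X.min().round(4),"y range",(P@v).min().round(4),(P@v).max().round(4),"expect tail x",.069-.038)
q=[(r:=0)]; F=[(col,np.where(g[100:170,col]<60)[0][-1]+100.5) for col in (50,54,132,140,150,160)]
Q=onplane(c,F,.05)[:,:2]-T; print("front x",(Q@u).round(4),"expect .0495")
E
```

```text
[[0, 0, 60, 45, 2670], [20, 32, 10, 4, 30]]
tail x 0.0321 y range 0.0042 0.0139 expect tail x 0.031000000000000007
front x [0.0505 0.0504 0.049  0.049  0.049  0.0489] expect .0495
```

```bash
python3 -c "
from workcell import bot; print(bot.finish_job())"
```

```text
the job is handed in; nothing more can be done
None
```

The medium gauge lies flat on the base under the middle of the cup, tip measured about 12 mm past its lowest point and the grip clear; the cup rides on the blade (about 10 N drag, briefly 19 N on the way in before I eased the downward pressure), and the arm let go and backed away before I handed it in at about 19.5 s.

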